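# Clamp a coil in the test jig

### The arm

A 7-joint arm with a two-finger parallel gripper is mounted at the origin on the work surface. World frame = base frame: x ahead of the robot, y to its left, z up, the work surface at z = 0. Lengths are in m, angles in rad, forces in N, time in s.
With the tool pointing down it reaches from about 0.4 to 0.875 m from the base axis. Payload 19.3 kg.
Tool frame: the origin (TCP) lies midway between the tips of the shut fingers; the grasp point (between the pads) lies 19 mm behind it; z points along the fingers, y is the direction in which the jaws open and shut (so a half turn about z gives the same grasp; the last joint's range is limited). The gripper opens to 85 mm and grips with 20 to 120 N. Pads are 22 mm wide; open, the fingers measure 114 mm over their backs; the gripper's body (76 mm by 85 mm) begins 54 mm behind the grasp point. The pads swing forward as they close: fully open they stand 13 mm farther back than shut.
Start: joints at [-1.364, 0.521, -0.036, 1.599, 0.021, 1.021, -0.113], TCP at [0.171, 0.601, 0.231] pointing down, gripper open.
Joint ranges: [-2.91, 2.91], [-0.3, 2.13], [-1.5, 1.42], [0.17, 2.43], [-1.26, 4.41], [0.16, 1.93], [-2.52, 2.52]. Speed limits (rad/s): [1.89, 1.89, 2.39, 2.39, 3.01, 3.01, 3.01].

### API

Orientations are given as [roll, pitch, yaw] about the fixed x, y, z axes, in that order (R = Rz(yaw) Ry(pitch) Rx(roll)).
In Python, from workcell import bot, eyes gives the robot as it stands. The module is installed in compiled form; this text tells all that it offers.
- The arm moves only by the shell command python3 -m jog 'ROWS' [FORCE]. ROWS is JSON, a list of rows, each an object with "delta_pos": the shift along the world's x, y, z in mm, a list of three; "spin": the turn about the world's z in rad; "claw": the closure, from 0 (fully open) to 1 (shut). In form: [{"delta_pos": [tx, ty, tz], "spin": spin, "claw": claw}, ...]. A call has 1 to 8 rows; each row is the pose to reach, as a shift and turn from the pose measured when the call began; what a row does not reach only later rows make up. A row lasts 1/10 s, in which the tool goes at most 50 mm and 8.59 degrees, less where a joint would pass 70% of its speed; a pose out of reach is approached as far as the arm can. A call with a gripper value outside its range is refused whole. The fingers move at their own pace and stop on an object; FORCE is the grip in N (left out, the last holds). Time passes only in rows, so rows that repeat a pose let the fingers close. It gives the time, the measured TCP pose, the force and the opening at its end, in the units of the state.
- bot.observe(): the state, without advancing time (a new reading comes with each control period).
- eyes.grab_frame(name): name is "side" or "top" or "wrist"; returns the picture (480x640x3 uint8, blue, green, red); there is no depth.
- eyes.camera_params(name): a dict with "fx", "fy", "cx", "cy" (pixels), "origin" and "attitude" of the camera in the world. Camera axes: x right, y up, looking along -z (the intrinsics and any distortion apply to the point x, -y, -z); pixel columns grow to the right and rows downward; lengths in m; the calibration is good to about 2 mm. The wrist camera is an equidistant fisheye: a pixel r from the principal point sees the ray r / f radians off the axis. A picture is of the moment at which its call begins: read the wrist's pose just before it. camera_params takes no time and is no camera call; for the wrist camera it gives the pose at the moment of the call.
- bot.job_done(): hands the job in, once; it reports no verdict.
The state is a dict: "clock": time; "qpos": joint angles; "qd": joint speeds; "joint_efforts": joint torques, N m; "position": TCP position; "tool_rot": TCP orientation; "force": force on the tool from outside, world axes, zero at the start; "moment": the same for the moment, N m; "grip_width": finger opening in m.
Only numpy, scipy, OpenCV 4.12 (cv2) and the standard library are available. Lean on these libraries where they do the work, as an engineer would, in place of code of your own. Each camera call takes 0.05 s, during which the arm holds its last target. There are 200 camera calls.

### The job

Take the square coil out of the pocket tray and set it flat in the sprung nest of the test jig. Then take the cover by its handle, move it over the jig until the blind hole in its underside drops onto the locating pin, keep it in line with the jig, and press it fully home on the jig against the nest's spring. Finish while holding it there, with the gripper still on the cover and keeping it pressed down; leave the other two coils, the jar and the nippers alone.

Things in the scene. Friction and masses are not known exactly. Their poses are not given: they have to be found in the camera images.
- square_coil: the part to test: a plain metal-cased coil, square, 18 x 18 mm and 12 mm high, about 18 g, loose in one of the tray's four pockets and standing 7 mm above the tray's top. Origin: centre of its underside; x and y along its sides (within about 5 degrees of the tray's), z up. It is the only square one of the three metal coils in the tray
- round_coil: bystander: round metal coil, 16 mm across, 12 mm high, in another pocket. Origin: centre of its underside
- long_coil: bystander: oblong metal coil, 26 x 12 mm, 12 mm high, in another pocket, its length along the tray's x. Origin: centre of its underside
- tray: black pocket tray fixed to the bench, 110 x 110 mm, 10 mm high, on either the left or the right of the jig. Four pockets 28 mm (along x) by 22 mm (along y), 5 mm deep, at 25 mm either way from the middle in x and in y; three hold a coil, which lies up to 1 mm off its pocket's middle. Origin: centre of the underside; x, y along the sides
- jig: test jig fixed to the bench: flat aluminium block, 120 mm (x) by 80 mm (y), 24 mm high, with a square black sprung nest and an upright steel pin. Origin: on the bench right under the nest's centre; the block reaches from -48 to +72 mm in x and 40 mm either way in y. x points from the nest to the pin, z up
- nest (a joint): how far the sprung nest is pressed down into the jig, m: 0 at rest (its rim flush with the block's top), 0.006 when a coil lying in it is level with the block's top. The spring pushes up with about 4 N at 0 and 8 N at 0.006
- nest_floor (a point): centre of the nest's pocket floor; moves with the nest; 18 mm above the bench at rest. The pocket is 22 x 22 mm and 6 mm deep, its sides along the jig's x and y; a coil lying in it stands 6 mm above the block's top
- pin_tip (a point): centre of the top of the steel locating pin, 34 mm along the jig's x from the nest's centre. The pin is 10 mm thick, stands 14 mm above the block's top (tip 38 mm above the bench) and tapers over its last 3.5 mm to 6 mm
- cover: the jig's loose cover, about 200 g, flat on the bench across the jig from the tray: aluminium plate 20 mm thick, 50 mm wide, reaching from -36 to +48 mm in x, then a 30 mm wide tab on to +60 mm. On top a black bar handle, 40 mm long (x), 16 mm wide (y), its top 50 mm above the underside. Origin: centre of its underside below the handle's middle; x points from handle to tab, z up
- cover_hole (a point): centre of the mouth of the round blind hole in the cover's underside (not seen from above): 34 mm along the cover's x from its origin, 12.5 mm wide, 16 mm deep. With it on the pin and the cover in line with the jig, the handle is right over the nest. Laid on a coil in the nest, the cover stops 6 mm above the block, and the spring lifts it again if it is let go
- jar: bystander: small round jar, 44 mm across, 45 mm high, beyond the jig. Origin: centre of its underside
- nippers: bystander: pair of nippers lying flat, about 145 mm long, 12 mm high, beyond the jig. Origin: on the bench between the handles, the jaws 60 mm along x
Things that resemble listed ones, but are neither listed nor needed, are in the scene too. Leave any pink look-alike of the cover alone.

How it is judged:
By the outcome, as a careful person would: the job done as asked, in the order asked, and still so for the second after the job is handed in, while the arm keeps its last pose, push and grip.
It also fails if it takes over 54 s, if anything falls off the work surface, if the arm or the gripper's body presses on something with over 40 N, if the wrist force passes 120 N, or if a joint passes its speed limit or range.

## Working session

There is one attempt and no reset: what is moved stays moved. The work goes in short steps, Python scripts to look and compute and a shell command to move; the robot and the scene stay as the last step left them, time stands still between calls to the robot, and variables do not carry over. Pictures are saved under pics/ and viewed, about 8 in all and at most 12, crops included, and the job is handed in when it is done.

```bash
mkdir -p pics
cat > h.py <<'E'
import numpy as np, cv2
from scipy.spatial.transform import Rotation as R
from workcell import bot, eyes
def att(p):
    a=np.array(p["attitude"],float)
    return a if a.shape==(3,3) else R.from_euler('xyz',a).as_matrix() if a.size==3 else None
def ray(p,u,v,fish=False):
    x=(u-p["cx"])/p["fx"]; y=(v-p["cy"])/p["fy"]
    if fish:
        r=np.hypot(x,y); s=np.sin(r)/r if r>1e-9 else 1; d=np.array([x*s,y*s,np.cos(r)])
    else: d=np.array([x,y,1.])
    return att(p)@np.array([d[0],-d[1],-d[2]])
def onplane(p,u,v,z,fish=False):
    d=ray(p,u,v,fish); o=np.array(p["origin"]); return o+d*(z-o[2])/d[2]
def proj(p,X,fish=False):
    c=att(p).T@(np.array(X)-np.array(p["origin"])); c=np.array([c[0],-c[1],-c[2]])
    if fish:
        t=np.arctan2(np.hypot(c[0],c[1]),c[2]); n=np.hypot(c[0],c[1])+1e-12; q=c[:2]/n*t
    else: q=c[:2]/c[2]
    return q*[p["fx"],p["fy"]]+[p["cx"],p["cy"]]
E
python3 - <<'E'
from h import *
s=bot.observe();print(s)
for n in ["top","side"]:
    im=eyes.grab_frame(n);cv2.imwrite(f"pics/{n}0.png",im);print(n,eyes.camera_params(n))
print(eyes.camera_params("wrist"))
E
```

```text
{'clock': 0.0, 'qpos': array([-1.36416761,  0.5220283 , -0.03633711,  1.59999437,  0.0212218 ,
        1.02112665, -0.11278367]), 'qd': array([-0.0004557 , -0.00076051, -0.00101253, -0.00072538, -0.00045331,
       -0.00251028, -0.00126941]), 'joint_efforts': array([-1.16759802e-03, -9.27118707e+01,  1.97943114e+00, -3.69940960e+01,
        1.78301398e-02,  8.07250181e-03, -7.22846994e-05]), 'position': array([0.17075956, 0.60086419, 0.23072162]), 'tool_rot': array([-3.14042581e+00,  9.82391550e-05,  2.86478992e+00]), 'force': array([-1.17088014, -0.13219474, -0.17781177]), 'moment': array([ 0.05489088, -0.02381082, -0.03099185]), 'grip_width': 0.0852886126857141}
top {'fx': 470.6607045200403, 'fy': 470.6607045200403, 'cx': 323.16152257830163, 'cy': 239.61756634178377, 'origin': array([0.43922515, 0.0314047 , 0.89704374]), 'attitude': array([ 0.16514731, -0.03923193, -1.5653602 ])}
side {'fx': 454.17441093715786, 'fy': 454.17441093715786, 'cx': 322.47206138067514, 'cy': 238.13569895234306, 'origin': array([ 0.27920565, -0.52639972,  0.623648  ]), 'attitude': array([ 0.85635736,  0.02156283, -0.53569388])}
{'fx': 371.64829954431775, 'fy': 371.64829954431775, 'cx': 322.0337159080686, 'cy': 236.17182085867145, 'origin': array([0.10541211, 0.61824485, 0.37333175]), 'attitude': array([-2.68982762e-01,  1.08506326e-03,  1.29432219e+00])}
```

View pics/top0.png

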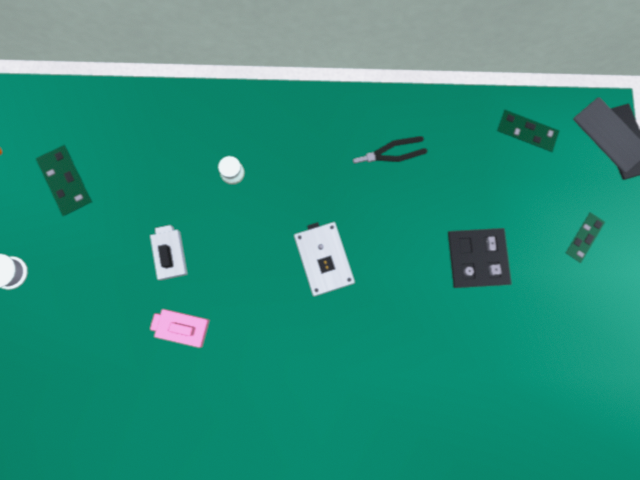

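View pics/side0.png

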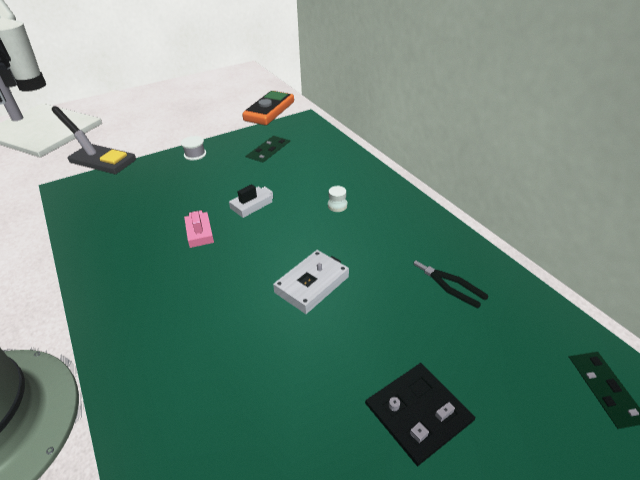

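Top view: tray at (480,258) with the round coil at (469,271), a long one at (491,243) and a square-looking one at (496,269). The jig is at (325,258), the cover at (168,252), and the pink look-alike at (180,328). The candidates for the square coil are those three coils, and for the cover the grey and pink ones. I'll check them in one crop and measure.

```bash
cat > m.py <<'E'
from h import *
im=cv2.imread("pics/top0.png");p=eyes.camera_params("top")
hsv=cv2.cvtColor(im,cv2.COLOR_BGR2HSV)
def obj(mask,roi,z,name):
    x0,y0,x1,y1=roi;m=np.zeros_like(mask);m[y0:y1,x0:x1]=mask[y0:y1,x0:x1]
    cs,_=cv2.findContours(m,cv2.RETR_EXTERNAL,cv2.CHAIN_APPROX_NONE);c=max(cs,key=cv2.contourArea)
    P=np.array([onplane(p,u,v,z)[:2]*1000 for u,v in c[:,0]],np.float32)
    print(name,cv2.minAreaRect(c),"mm",cv2.minAreaRect(P))
white=((hsv[...,1]<60)&(hsv[...,2]>110)).astype(np.uint8)
black=(hsv[...,2]<75).astype(np.uint8)
obj(black,(440,220,520,295),.010,"tray")
obj(white,(455,260,482,285),.017,"round");obj(white,(482,232,505,254),.017,"long");obj(white,(482,258,510,282),.017,"square")
obj(white,(285,215,365,300),.024,"jig");obj(black,(314,252,338,276),.024,"nest");
obj(white,(140,220,195,285),.02,"cover");obj(black,(150,235,182,275),.05,"handle")
a=cv2.resize(im[225:290,445:515],None,fx=5.5,fy=5.5,interpolation=cv2.INTER_CUBIC)
b=cv2.resize(im[215:300,285:365],(385,357),interpolation=cv2.INTER_CUBIC)
cv2.imwrite("pics/crop1.png",np.hstack([a[:357,:385],b]))
E
python3 m.py
```

```text
tray ((478.54931640625, 257.468505859375), (57.15789031982422, 56.05870056152344), 83.9909896850586) mm ((556.4526977539062, -302.1152648925781), (107.34273529052734, 109.53018188476562), 3.8036370277404785)
round ((469.0, 271.0), (8.0, 8.0), 90.0) mm ((529.1510009765625, -279.8802185058594), (15.382973670959473, 15.571002960205078), 87.43948364257812)
long ((491.0, 243.0), (14.0, 8.0), 90.0) mm ((583.5104370117188, -325.45477294921875), (27.2523193359375, 15.620996475219727), 0.6353296041488647)
square ((495.5, 269.0), (10.0, 11.0), 90.0) mm ((533.3994750976562, -331.06817626953125), (19.117252349853516, 21.27040672302246), 0.5673718452453613)
jig ((323.4000244140625, 258.1999816894531), (65.1429214477539, 43.63943099975586), 71.56504821777344) mm ((550.3206176757812, -3.022846221923828), (122.44667053222656, 81.25326538085938), 18.276508331298828)
nest ((325.9000244140625, 264.20001220703125), (11.70042896270752, 11.70042896270752), 71.56504821777344) mm ((538.6422119140625, -7.436383247375488), (21.94316864013672, 21.910566329956055), 18.755647659301758)
cover ((167.689208984375, 251.6351318359375), (52.11448287963867, 30.08501625061035), 80.53767395019531) mm ((560.2174682617188, 286.92706298828125), (97.5086898803711, 54.61859893798828), 12.827485084533691)
handle ((165.25674438476562, 256.0405578613281), (21.20747184753418, 9.699540138244629), 80.53767395019531) mm ((547.5138549804688, 281.8522644042969), (39.02527618408203, 17.053991317749023), 12.699393272399902)
```

View pics/crop1.png

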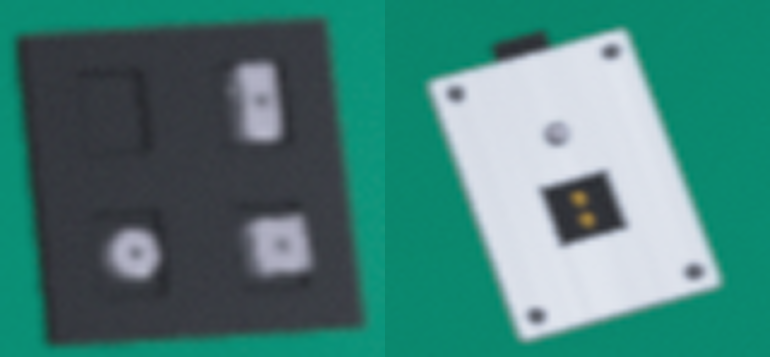

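The crop confirms it: the square coil is at (496,269), the round one lower left and the long one upper right. The jig's pin lies toward +x from the nest, and its yaw is about 18.5°. Setting out to above the tray by way of the front.

```bash
r='';python3 -m jog '[{"delta_pos":[300,-250,0],"spin":0.35,"claw":0},{"delta_pos":[300,-250,0],"spin":0.35,"claw":0},{"delta_pos":[300,-250,0],"spin":0.35,"claw":0},{"delta_pos":[300,-250,0],"spin":0.35,"claw":0},{"delta_pos":[300,-250,0],"spin":0.35,"claw":0},{"delta_pos":[300,-250,0],"spin":0.35,"claw":0},{"delta_pos":[300,-250,0],"spin":0.35,"claw":0},{"delta_pos":[300,-250,0],"spin":0.35,"claw":0}]' 30; python3 -c "from h import *;print(bot.observe()['qpos'])"
```

```text
clock: 0.9
position: [0.4727, 0.3484, 0.2306]
tool_rot: [-3.14, 0.0, -3.07]
force: [-0.9, 1.0, 0.4]
grip_width: 0.0854
[-0.70363249  0.4622157  -0.0466313   1.70224789  0.02671727  0.97867398
  0.88216497]
```

```bash
python3 -m jog '[{"delta_pos":[60,-400,0],"spin":0,"claw":0},{"delta_pos":[60,-400,0],"spin":0,"claw":0},{"delta_pos":[60,-400,0],"spin":0,"claw":0},{"delta_pos":[60,-400,0],"spin":0,"claw":0},{"delta_pos":[60,-400,0],"spin":0,"claw":0},{"delta_pos":[60,-400,0],"spin":0,"claw":0},{"delta_pos":[60,-400,0],"spin":0,"claw":0},{"delta_pos":[60,-400,0],"spin":0,"claw":0}]'
python3 -m jog '[{"delta_pos":[0,-280,-60],"spin":0,"claw":0.5},{"delta_pos":[0,-280,-60],"spin":0,"claw":0.5},{"delta_pos":[0,-280,-60],"spin":0,"claw":0.5},{"delta_pos":[0,-280,-60],"spin":0,"claw":0.5},{"delta_pos":[0,-280,-60],"spin":0,"claw":0.5},{"delta_pos":[0,-280,-60],"spin":0,"claw":0.5},{"delta_pos":[0,-280,-60],"spin":0,"claw":0.5},{"delta_pos":[0,-280,-60],"spin":0,"claw":0.5}]'
python3 - <<'E'
from h import *
s=bot.observe();print(s['qpos'],s['position'],s['tool_rot'])
p=eyes.camera_params("wrist");im=eyes.grab_frame("wrist");cv2.imwrite("pics/w1.png",im);np.save("w1.npy",p,allow_pickle=True);print(p)
print(proj(p,[.533,-.331,.017],True))
E
```

```text
clock: 1.7
position: [0.5314, -0.0464, 0.2306]
tool_rot: [-3.14, 0.0, -3.07]
force: [1.5, 1.1, 0.9]
grip_width: 0.0856
clock: 2.5
position: [0.5308, -0.3269, 0.1699]
tool_rot: [-3.141, -0.001, -3.071]
force: [0.2, 1.3, 0.3]
grip_width: 0.0426
[ 0.38784411  0.58926429  0.10168468  1.6666085  -0.07110665  0.88976597
  2.15848377] [ 0.53081285 -0.32687789  0.1699391 ] [-3.14076539e+00 -9.86275846e-04 -3.07121245e+00]
{'fx': 371.64829954431775, 'fy': 371.64829954431775, 'cx': 322.0337159080686, 'cy': 236.17182085867145, 'origin': array([ 0.46321105, -0.33258496,  0.3125445 ]), 'attitude': array([-2.67864987e-01,  1.15469991e-03,  1.64155918e+00])}
[318.34657233 222.72627503]
```

View pics/w1.png

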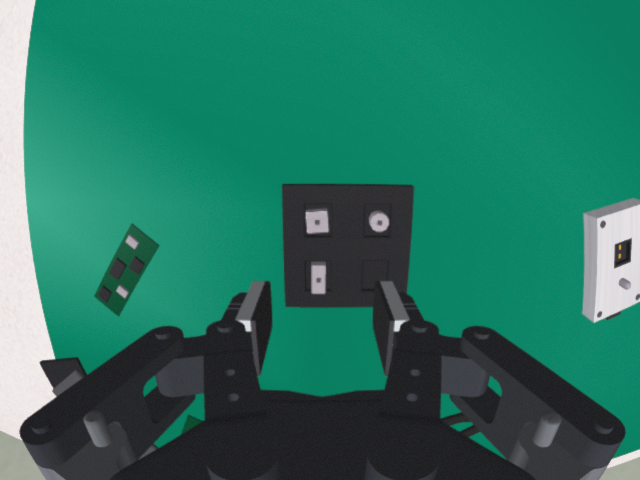

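The wrist view shows the square coil at (317,222), the round one at (378,221) and the long one at (318,278), with the gripper clear. I'll measure the coil here.

```bash
cat >> h.py <<'E'
def wm(im,p,roi,z,lo=0,hi=None,name="",fish=True,smax=255):
    hsv=cv2.cvtColor(im,cv2.COLOR_BGR2HSV);v=hsv[...,2];m=((v>=lo)&(hsv[...,1]<=smax)&((v<=hi) if hi else True)).astype(np.uint8)
    x0,y0,x1,y1=roi;k=np.zeros_like(m);k[y0:y1,x0:x1]=m[y0:y1,x0:x1]
    cs,_=cv2.findContours(k,cv2.RETR_EXTERNAL,cv2.CHAIN_APPROX_NONE);c=max(cs,key=cv2.contourArea)
    P=np.array([onplane(p,a,b,z,fish)[:2]*1000 for a,b in c[:,0]],np.float32)
    r=cv2.minAreaRect(P);print(name,cv2.minAreaRect(c)[0],"mm",np.round(r[0],1),np.round(r[1],1),round(r[2],1));return r
E
python3 - <<'E'
from h import *
p=np.load("w1.npy",allow_pickle=True).item();im=cv2.imread("pics/w1.png")
wm(im,p,(298,203,337,241),.017,150,name="sq top bright")
wm(im,p,(298,203,337,241),.017,100,name="sq incl sides")
wm(im,p,(360,203,397,241),.017,100,name="round")
wm(im,p,(275,175,420,310),.010,0,90,name="tray",smax=90)
E
```

```text
sq top bright (316.7081298828125, 221.41371154785156) mm [ 532.1 -332.4] [17.3 17.3] 8.3
sq incl sides (316.5609130859375, 221.352783203125) mm [ 532.  -332.5] [19.1 18.4] 8.1
round (378.5, 221.5) mm [ 528.4 -281.7] [16.1 16.1] 4.4
tray (349.5, 246.5) mm [ 556.8 -298.7] [113.9 121.2] 3.9
```

```bash
python3 -m jog '[{"delta_pos":[1,-5.5,0],"spin":0.07,"claw":0.62},{"delta_pos":[1,-5.5,-50],"spin":0.07,"claw":0.62},{"delta_pos":[1,-5.5,-100],"spin":0.07,"claw":0.62},{"delta_pos":[1,-5.5,-135],"spin":0.07,"claw":0.62},{"delta_pos":[1,-5.5,-148],"spin":0.07,"claw":0.62},{"delta_pos":[1,-5.5,-159],"spin":0.07,"claw":0.62},{"delta_pos":[1,-5.5,-159],"spin":0.07,"claw":0.62}]' 30
python3 - <<'E'
from h import *
p=eyes.camera_params("wrist");im=eyes.grab_frame("wrist");cv2.imwrite("pics/w2.png",cv2.resize(im[200:440,180:460],None,fx=2.5,fy=2.5))
E
```

```text
clock: 3.25
position: [0.5328, -0.3308, 0.0116]
tool_rot: [-3.141, -0.0, -2.999]
force: [0.6, 0.0, -0.4]
grip_width: 0.0323
```

View pics/w2.png

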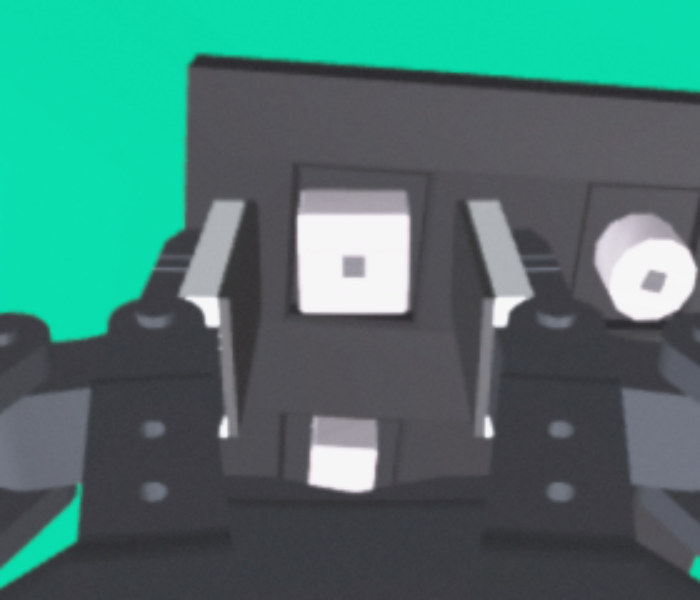

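The coil is centred between the pads and square to them. Closing on it and lifting.

```bash
python3 -m jog '[{"delta_pos":[0,0,0],"spin":0,"claw":1},{"delta_pos":[0,0,0],"spin":0,"claw":1},{"delta_pos":[0,0,0],"spin":0,"claw":1},{"delta_pos":[0,0,0],"spin":0,"claw":1},{"delta_pos":[0,0,0],"spin":0,"claw":1},{"delta_pos":[0,0,0],"spin":0,"claw":1}]' 30
python3 -m jog '[{"delta_pos":[0,0,10],"spin":0,"claw":1},{"delta_pos":[0,0,25],"spin":0,"claw":1},{"delta_pos":[0,0,60],"spin":0,"claw":1},{"delta_pos":[0,0,100],"spin":0,"claw":1},{"delta_pos":[0,0,100],"spin":0,"claw":1},{"delta_pos":[0,0,100],"spin":0,"claw":1}]' 30
```

```text
clock: 3.9
position: [0.5341, -0.3316, 0.0142]
tool_rot: [-3.139, 0.003, -2.999]
force: [-1.2, 1.5, 11.2]
grip_width: 0.0165
clock: 4.5
position: [0.5347, -0.332, 0.1163]
tool_rot: [-3.137, 0.005, -2.999]
force: [-0.4, 0.1, -0.7]
grip_width: 0.0163
```

Run:
```python
from h import *
s=bot.observe();print(s['position'],s['tool_rot'])
p=eyes.camera_params("wrist");im=eyes.grab_frame("wrist");np.save("w3.npy",p);cv2.imwrite("pics/w3f.png",im);cv2.imwrite("pics/w3.png",cv2.resize(im[200:440,180:460],None,fx=2.5,fy=2.5))
print(proj(p,s['position']+[0,0,.005],True))
```

```text
[ 0.53471472 -0.33196357  0.11628515] [-3.13722604  0.00529721 -2.99906819]
[324.47353731 307.13233287]
```

View pics/w3.png

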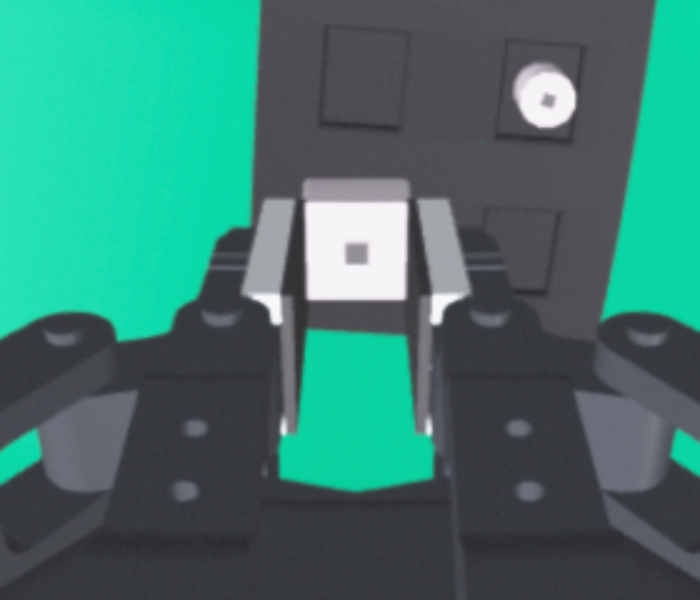

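Run:
```python
from h import *
p=np.load("w3.npy",allow_pickle=True).item();im=cv2.imread("pics/w3f.png")
T=np.array([.5347,-.3320,.1163])
for dz in (-.003,0,.0028,.006):
    r=wm(im,p,(302,278,342,321),T[2]+dz,205,name=dz)
    d=np.array(r[0])/1000-T[:2];y=-2.99907;print("tool xy",1000*(R.from_euler('xyz',[np.pi,0,y]).inv().apply([*d,0])))
# jig from the top picture and pin
im=cv2.imread("pics/w1.png");q=np.load("w1.npy",allow_pickle=True).item()
wm(im,q,(610,235,636,270),.024,0,70,name="nest(w1)",smax=255)
```

```text
-0.003 (321.5, 300.0) mm [ 535.7 -333. ] [18.3 16.8] 8.5
tool xy [-8.19920715e-01 -1.11285289e+00 -1.36285173e-16]
0 (321.5, 300.0) mm [ 534.2 -333.2] [18.  16.5] 8.5
tool xy [ 6.18974040e-01 -1.09687750e+00 -1.34328752e-16]
0.0028 (321.5, 300.0) mm [ 532.9 -333.3] [17.6 16.2] 8.5
tool xy [ 1.96201035e+00 -1.08192451e+00 -1.32497538e-16]
0.006 (321.5, 300.0) mm [ 531.4 -333.6] [17.2 15.8] 8.5
tool xy [ 3.49691446e+00 -1.06468925e+00 -1.30386828e-16]
nest(w1) (622.4688110351562, 252.998046875) mm [537.9  -8.3] [25.4 23.5] 16.5
```

The coil is firmly held, square in the jaws, and the long and round coils are still in the tray. Moving above the nest for a close look.

```bash
python3 -m jog '[{"delta_pos":[4,325,74],"spin":0.175,"claw":1},{"delta_pos":[4,325,74],"spin":0.175,"claw":1},{"delta_pos":[4,325,74],"spin":0.175,"claw":1},{"delta_pos":[4,325,74],"spin":0.175,"claw":1},{"delta_pos":[4,325,74],"spin":0.175,"claw":1},{"delta_pos":[4,325,74],"spin":0.175,"claw":1},{"delta_pos":[4,325,74],"spin":0.175,"claw":1},{"delta_pos":[4,325,74],"spin":0.175,"claw":1}]' 30
python3 - <<'E'
from h import *
s=bot.observe();print(s['position'],s['tool_rot'])
p=eyes.camera_params("wrist");im=eyes.grab_frame("wrist");np.save("w4.npy",p);cv2.imwrite("pics/w4f.png",im);
print(proj(p,[.5386,-.0074,.024],True),proj(p,[.571,.0035,.038],True))
cv2.imwrite("pics/w4.png",cv2.resize(im[130:370,180:460],None,fx=2.5,fy=2.5))
E
```

```text
clock: 5.35
position: [0.5382, -0.0015, 0.1894]
tool_rot: [-3.14, 0.004, -2.818]
force: [-0.5, -0.2, -0.0]
grip_width: 0.0162
[ 0.53820332 -0.00147691  0.18935891] [-3.14000672  0.00440936 -2.81764849]
[316.6227312  214.77376735] [316.52396931 258.39981408]
```

View pics/w4.png

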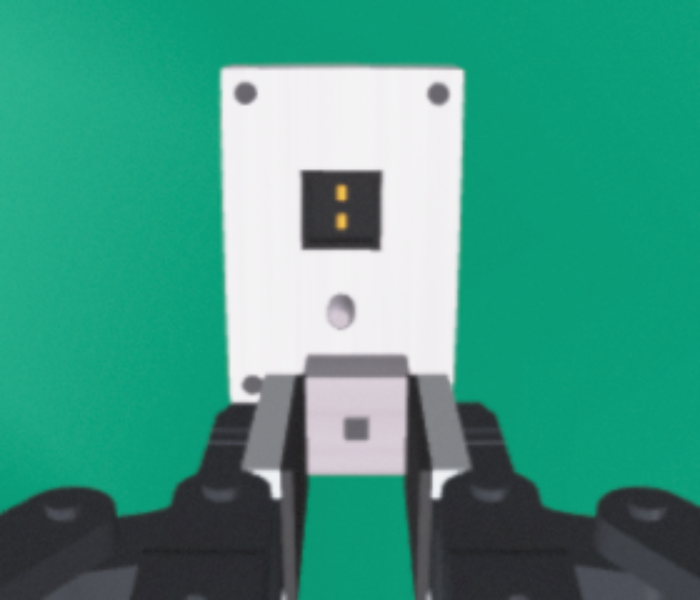

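The nest is at crop (341,210) and the pin tip at about (341,310), with the jig nicely aligned to the tool. Measuring the nest, coil and jig yaw.

Run:
```python
from h import *
p=np.load("w4.npy",allow_pickle=True).item();im=cv2.imread("pics/w4f.png")
T=np.array([.5382,-.0015,.1894])
n=wm(im,p,(295,192,340,235),.024,0,110,name="nest",smax=255)
c=wm(im,p,(300,280,344,322),T[2]+.0028,170,name="coil")
b=wm(im,p,(260,150,370,270),.024,120,name="jig",smax=60)
print("delta",np.array(n[0])-np.array(c[0]))
u,v=180+341/2.5,130+298/2.5;print("pin",onplane(p,u,v,.038,True))
```

```text
nest (316.0, 213.5) mm [537.8  -8.1] [26.7 25.7] 17.8
coil (322.0, 300.0) mm [536.4  -3. ] [17.6 16.1] 18.6
jig (316.5, 212.5) mm [538.5  -8. ] [99.3 80.8] 18.3
delta [ 1.36645508 -5.15945625]
pin [0.56337151 0.00086499 0.038     ]
```

```bash
python3 -m jog '[{"delta_pos":[1.4,-5.2,-30],"spin":0,"claw":1},{"delta_pos":[1.4,-5.2,-75],"spin":0,"claw":1},{"delta_pos":[1.4,-5.2,-115],"spin":0,"claw":1},{"delta_pos":[1.4,-5.2,-140],"spin":0,"claw":1},{"delta_pos":[1.4,-5.2,-150],"spin":0,"claw":1},{"delta_pos":[1.4,-5.2,-150],"spin":0,"claw":1}]' 30
python3 - <<'E'
from h import *
s=bot.observe();print(s['position'],s['tool_rot'])
p=eyes.camera_params("wrist");im=eyes.grab_frame("wrist");np.save("w5.npy",p);cv2.imwrite("pics/w5f.png",im);
cv2.imwrite("pics/w5.png",cv2.resize(im[210:410,200:440],None,fx=3,fy=3))
E
```

```text
clock: 6.0
position: [0.5385, -0.0106, 0.0377]
tool_rot: [-3.139, 0.001, -2.821]
force: [-0.5, -0.4, 0.2]
grip_width: 0.0163
[ 0.53852314 -0.0105527   0.03773253] [-3.13928554e+00  7.55248530e-04 -2.82119085e+00]
```

View pics/w5.png

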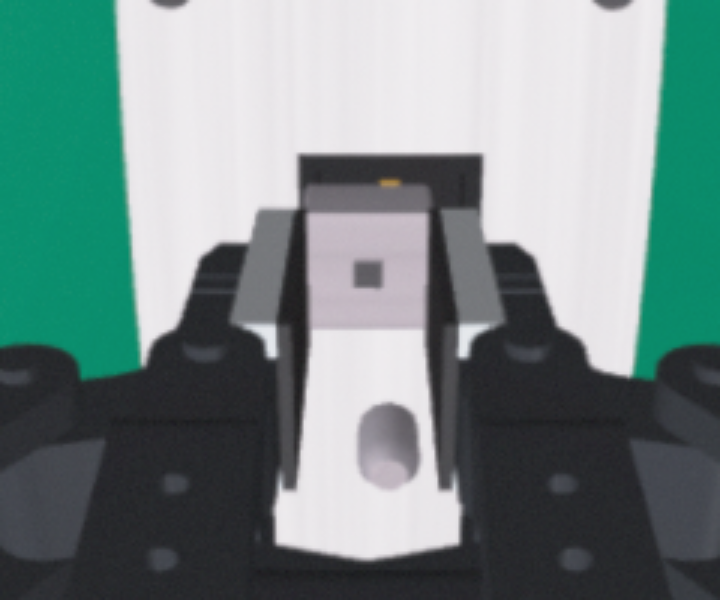

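The picture agrees with the readout: the nest centre (390) is right of the coil (367), so the tool is about 4 mm too far in -y (the last call began while the arm was still moving). Correcting before lowering.

```bash
python3 -c "from h import *;print(bot.observe()['position'])"; python3 -m jog '[{"delta_pos":[1.1,3.9,0],"spin":0,"claw":1},{"delta_pos":[1.1,3.9,0],"spin":0,"claw":1},{"delta_pos":[1.1,3.9,0],"spin":0,"claw":1},{"delta_pos":[1.1,3.9,0],"spin":0,"claw":1},{"delta_pos":[1.1,3.9,0],"spin":0,"claw":1}]' 30
python3 - <<'E'
from h import *
p=eyes.camera_params("wrist");s=bot.observe();im=eyes.grab_frame("wrist");print(s['position'],s['tool_rot']);np.save("w6.npy",p);cv2.imwrite("pics/w6f.png",im)
T=s['position']
c=wm(im,p,(300,277,345,320),T[2]+.0028,150,name="coil")
# nest: black columns on row just above the coil side
for row in (263,265,267,269):
    v=im[row,270:380].max(axis=1);k=np.where(v<110)[0]+270
    a=onplane(p,k.min(),row,.024,True)*1000;b=onplane(p,k.max()+1,row,.024,True)*1000;print(row,k.min(),k.max(),(a+b)/2, np.linalg.norm(a-b))
cv2.imwrite("pics/w6.png",cv2.resize(im[210:410,200:440],None,fx=3,fy=3))
E
```

```text
[ 0.5392699  -0.01033451  0.03894813]
clock: 6.55
position: [0.5405, -0.0064, 0.0392]
tool_rot: [-3.139, 0.003, -2.821]
force: [0.2, 0.0, 0.6]
grip_width: 0.0167
[ 0.54047278 -0.00644317  0.03923524] [-3.13878169e+00  2.95566147e-03 -2.82104376e+00]
coil (322.5, 300.0) mm [538.7  -7.9] [17.7 16.1] 18.0
263 293 352 [529.06386744 -10.7244246   24.        ] 27.059102682645694
265 293 352 [529.97539195 -10.42062111  24.        ] 27.108220196628565
267 293 352 [530.89050273 -10.11561349  24.        ] 27.15805730895887
269 293 352 [531.80927448  -9.80937679  24.        ] 27.208621167503708
```

```bash
python3 -m jog '[{"delta_pos":[-0.8,-0.2,-3],"spin":0,"claw":1},{"delta_pos":[-0.8,-0.2,-6],"spin":0,"claw":1},{"delta_pos":[-0.8,-0.2,-9],"spin":0,"claw":1},{"delta_pos":[-0.8,-0.2,-11],"spin":0,"claw":1},{"delta_pos":[-0.8,-0.2,-11],"spin":0,"claw":1},{"delta_pos":[-0.8,-0.2,-11],"spin":0,"claw":1}]' 30
python3 - <<'E'
from h import *
p=eyes.camera_params("wrist");s=bot.observe();im=eyes.grab_frame("wrist");print(s['position'],s['force']);cv2.imwrite("pics/w7.png",cv2.resize(im[210:410,200:440],None,fx=3,fy=3))
E
```

```text
clock: 7.2
position: [0.5396, -0.0067, 0.0281]
tool_rot: [-3.139, 0.003, -2.821]
force: [0.0, -0.3, -1.2]
grip_width: 0.0167
[ 0.53964194 -0.00665349  0.02806962] [ 0.02705361 -0.30125263 -1.22483277]
```

View pics/w7.png

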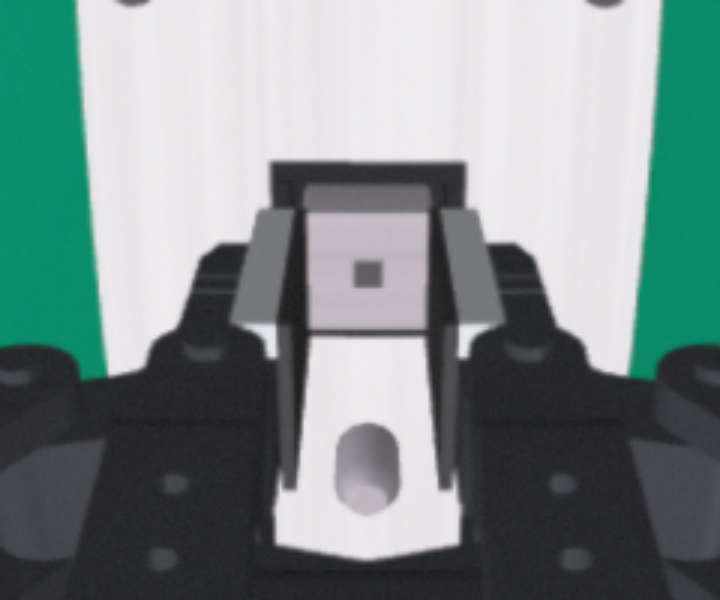

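The coil is inside the nest pocket, centred (coil 367, nest 368), with no contact force yet. Lowering the last millimetre, releasing and rising.

```bash
python3 -m jog '[{"delta_pos":[0,0,-1],"spin":0,"claw":1},{"delta_pos":[0,0,-1],"spin":0,"claw":1},{"delta_pos":[0,0,-1],"spin":0,"claw":0.6},{"delta_pos":[0,0,-1],"spin":0,"claw":0.6},{"delta_pos":[0,0,-1],"spin":0,"claw":0.6},{"delta_pos":[0,0,-1],"spin":0,"claw":0.6}]' 30
python3 -m jog '[{"delta_pos":[0,0,15],"spin":0,"claw":0.5},{"delta_pos":[0,0,50],"spin":0,"claw":0.5},{"delta_pos":[0,0,100],"spin":0,"claw":0.3},{"delta_pos":[0,0,150],"spin":0,"claw":0.3},{"delta_pos":[0,0,160],"spin":0,"claw":0.3},{"delta_pos":[0,0,160],"spin":0,"claw":0.3},{"delta_pos":[0,0,160],"spin":0,"claw":0.3}]' 30
python3 - <<'E'
from h import *
p=eyes.camera_params("wrist");s=bot.observe();im=eyes.grab_frame("wrist");print(s['position'],s['tool_rot']);np.save("w8.npy",p);cv2.imwrite("pics/w8f.png",im);cv2.imwrite("pics/w8.png",cv2.resize(im[130:370,180:460],None,fx=2.5,fy=2.5))
E
```

```text
clock: 7.85
position: [0.5396, -0.0067, 0.0271]
tool_rot: [-3.139, 0.003, -2.821]
force: [-0.2, -0.7, 0.8]
grip_width: 0.034
clock: 8.55
position: [0.5393, -0.0067, 0.1872]
tool_rot: [-3.139, 0.003, -2.821]
force: [-0.1, 0.7, -0.6]
grip_width: 0.0595
[ 0.5393201  -0.00665933  0.18721936] [-3.13885556e+00  2.77259259e-03 -2.82102947e+00]
```

View pics/w8.png

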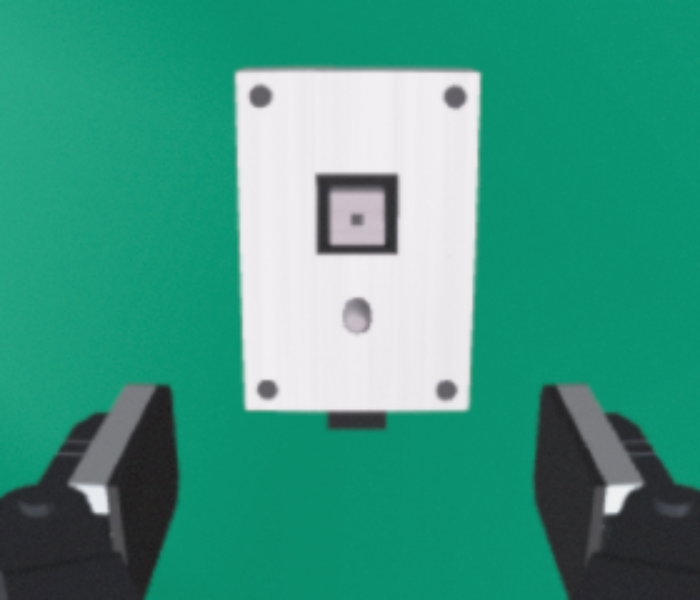

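The coil lies flat and central in the nest. I'll get the jig pose from this picture, then go above the cover.

```bash
python3 - <<'E'
from h import *
p=np.load("w8.npy",allow_pickle=True).item();im=cv2.imread("pics/w8f.png")
j=wm(im,p,(262,152,385,300),.024,130,name="jig",smax=60)
a=np.radians(j[2]);print("nest from outline",np.array(j[0])-12*np.array([np.cos(a),np.sin(a)]))
wm(im,p,(300,192,346,237),.024,0,110,name="nest")
c=wm(im,p,(310,203,337,231),.030,140,name="coil")
E
python3 -m jog '[{"delta_pos":[8,289,0],"spin":-0.1,"claw":0.3},{"delta_pos":[8,289,0],"spin":-0.1,"claw":0.3},{"delta_pos":[8,289,0],"spin":-0.1,"claw":0.3},{"delta_pos":[8,289,0],"spin":-0.1,"claw":0.3},{"delta_pos":[8,289,0],"spin":-0.1,"claw":0.3},{"delta_pos":[8,289,0],"spin":-0.1,"claw":0.3},{"delta_pos":[8,289,0],"spin":-0.1,"claw":0.3},{"delta_pos":[8,289,0],"spin":-0.1,"claw":0.3}]' 60
python3 -m jog '[{"delta_pos":[0,0,0],"spin":0,"claw":0.3},{"delta_pos":[0,0,0],"spin":0,"claw":0.3}]'
python3 - <<'E'
from h import *
p=eyes.camera_params("wrist");s=bot.observe();im=eyes.grab_frame("wrist");print(s['position'],s['tool_rot']);np.save("w9.npy",p);cv2.imwrite("pics/w9f.png",im);cv2.imwrite("pics/w9.png",cv2.resize(im[130:370,180:460],None,fx=2.5,fy=2.5))
E
```

```text
jig (322.5, 225.5) mm [548.9  -4.4] [121.5  80.6] 18.2
nest from outline [537.4863344   -8.15073245]
nest (322.5, 215.0) mm [537.8  -8.2] [25.9 26.4] 18.4
coil (322.5, 216.5) mm [537.7  -8.2] [17.8 17.5] 18.4
clock: 9.4
position: [0.5462, 0.2827, 0.1849]
tool_rot: [-3.138, -0.001, -2.919]
force: [1.0, -0.6, -0.0]
grip_width: 0.0602
clock: 9.6
position: [0.5462, 0.2813, 0.1843]
tool_rot: [-3.137, -0.002, -2.921]
force: [0.4, -0.5, 0.2]
grip_width: 0.06
[0.54620209 0.28134932 0.18433511] [-3.13737098e+00 -2.04841563e-03 -2.92086254e+00]
```

View pics/w9.png

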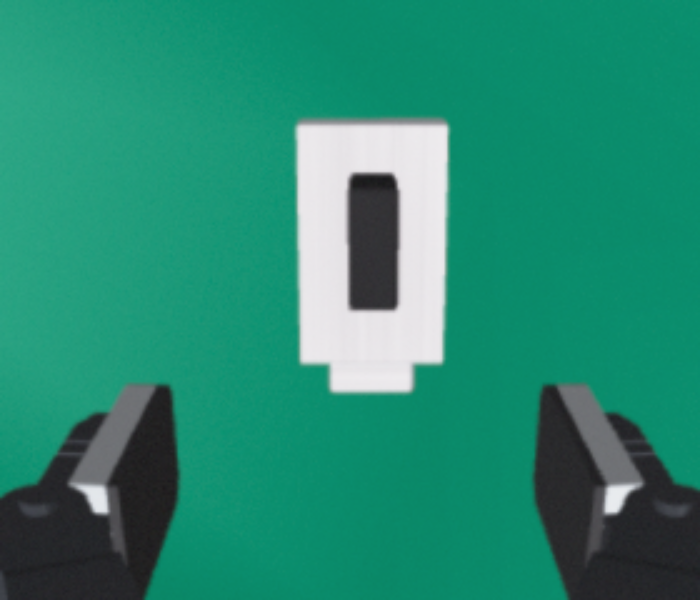

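The grey cover shows handle top at crop (373,247) and tab at the near end (+x). Measuring.

Run:
```python
from h import *
p=np.load("w9.npy",allow_pickle=True).item();im=cv2.imread("pics/w9f.png")
j=wm(im,p,(290,165,370,295),.020,150,name="cover",smax=60)
a=np.radians(j[2]);print("origin from outline",np.array(j[0])-12*np.array([np.cos(a),np.sin(a)]))
h=wm(im,p,(312,196,348,260),.05,0,100,name="handle all")
h=wm(im,p,(312,206,348,260),.05,0,100,name="handle top")
g=im[190:260,329].mean(1);print(np.round(g))
```

```text
cover (328.5, 232.5) mm [559.6 288.2] [95.5 50.1] 12.7
origin from outline [547.87172971 285.53493398]
handle all (329.0, 226.5) mm [545.8 285.3] [42.  14.1] 12.7
handle top (329.0, 229.5) mm [548.1 285.8] [37.4 14.1] 12.7
[232. 232. 231. 232. 232. 232. 232. 232. 223. 117.  45.  28.  29.  29.
  33.  39.  48.  50.  51.  51.  55.  50.  52.  52.  54.  52.  53.  52.
  55.  50.  50.  53.  53.  53.  51.  51.  53.  52.  52.  53.  50.  52.
  53.  52.  51.  49.  50.  51.  53.  51.  53.  52.  52.  50.  49.  50.
  51.  49.  52.  50.  51.  49.  51.  80. 187. 228. 231. 231. 232. 231.]
```

```bash
python3 -m jog '[{"delta_pos":[1.6,5.2,0],"spin":0,"claw":0.5},{"delta_pos":[1.6,5.2,-45],"spin":0,"claw":0.5},{"delta_pos":[1.6,5.2,-90],"spin":0,"claw":0.5},{"delta_pos":[1.6,5.2,-125],"spin":0,"claw":0.5},{"delta_pos":[1.6,5.2,-145],"spin":0,"claw":0.5},{"delta_pos":[1.6,5.2,-155],"spin":0,"claw":0.5},{"delta_pos":[1.6,5.2,-155],"spin":0,"claw":0.5},{"delta_pos":[1.6,5.2,-155],"spin":0,"claw":0.5}]' 70
python3 -m jog '[{"delta_pos":[0,0,0],"spin":0,"claw":1},{"delta_pos":[0,0,0],"spin":0,"claw":1},{"delta_pos":[0,0,0],"spin":0,"claw":1},{"delta_pos":[0,0,0],"spin":0,"claw":1},{"delta_pos":[0,0,0],"spin":0,"claw":1},{"delta_pos":[0,0,0],"spin":0,"claw":1},{"delta_pos":[0,0,0],"spin":0,"claw":1}]' 70
```

```text
clock: 10.45
position: [0.5486, 0.287, 0.0306]
tool_rot: [-3.138, -0.0, -2.921]
force: [0.8, -0.2, 0.7]
grip_width: 0.0426
clock: 11.15
position: [0.5493, 0.2873, 0.032]
tool_rot: [-3.139, 0.002, -2.921]
force: [-1.0, -1.2, 10.3]
grip_width: 0.0144
```

```bash
python3 -m jog '[{"delta_pos":[0,0,5],"spin":0,"claw":1},{"delta_pos":[0,0,20],"spin":0,"claw":1},{"delta_pos":[0,0,50],"spin":0,"claw":1},{"delta_pos":[0,0,80],"spin":0,"claw":1},{"delta_pos":[0,0,80],"spin":0,"claw":1},{"delta_pos":[0,0,80],"spin":0,"claw":1},{"delta_pos":[0,0,80],"spin":0,"claw":1}]' 70
python3 - <<'E'
from h import *
p=eyes.camera_params("wrist");s=bot.observe();im=eyes.grab_frame("wrist");T=s['position'];print(T,s['tool_rot'],s['force']);np.save("w10.npy",p);cv2.imwrite("pics/w10f.png",im);cv2.imwrite("pics/w10.png",im[180:480,120:520])
E
```

```text
clock: 11.85
position: [0.5489, 0.287, 0.1117]
tool_rot: [-3.138, 0.001, -2.921]
force: [-0.1, -0.1, -2.5]
grip_width: 0.0147
[0.54892616 0.28704042 0.11167331] [-3.13831113e+00  8.02320245e-04 -2.92127012e+00] [-0.10359949 -0.07620054 -2.50854298]
```

View pics/w10.png

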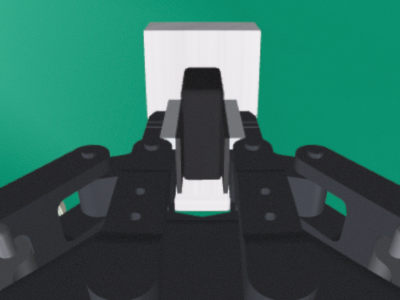

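The cover is lifted level in the jaws (weight about 2 N). Its rear edge is at rows about 210, columns 265–380 of the full image. I'll work out the in-hand offset and the move.

Run:
```python
from h import *
p=np.load("w10.npy",allow_pickle=True).item();im=cv2.imread("pics/w10f.png");g=im.min(axis=2).astype(int)
T=np.array([.5489,.2870,.1117])
print("col300",g[198:216,300],"row250 L",g[250,258:272],"R",g[250,372:390])
for row in (216,232,248):
    k=np.where(g[row,240:400]>150)[0]+240
    a=onplane(p,k.min()-.5,row,T[2]-.012,True);b=onplane(p,k.max()+.5,row,T[2]-.012,True);d=b-a
    print(row,k.min(),k.max(),(a+b)[:2]*500,np.linalg.norm(d)*1000,np.degrees(np.arctan2(-d[0],d[1])))
r=np.where(g[190:240,322]>205)[0][0]+190
e=onplane(p,322,r-.5,T[2]-.012,True)*1000;print("rear row",r,e)
y=np.radians(12.65);o=e[:2]+36*np.array([np.cos(y),np.sin(y)]);print("origin",o,o-T[:2]*1000)
```

```text
col300 [ 25  19  21  45 113 135 137 137 134 134 132 140 186 225 230 231 232 230] row250 L [ 24  13  25  16  22  26  75 190 230 235 234 234 235 233] R [236 237 238 237 237 236 224 110  23  10  10  10  10  10  10  10  10  10]
216 264 380 [515.36744311 278.4936712 ] 50.15115892818752 12.693540854526443
232 264 379 [522.33865834 279.83207889] 50.26326570500016 12.70284300576758
248 265 378 [529.41994727 281.41842601] 49.995143734720365 12.715309700342784
rear row 211 [513.1062748 278.0021484  99.7      ]
origin [548.23241168 285.88596143] [-0.66758832 -1.11403857]
```

```bash
python3 -m jog '[{"delta_pos":[-5,-40,5],"spin":0.098,"claw":1},{"delta_pos":[-10.6,-85,5],"spin":0.098,"claw":1},{"delta_pos":[-10.6,-130,5],"spin":0.098,"claw":1},{"delta_pos":[-10.6,-175,5],"spin":0.098,"claw":1},{"delta_pos":[-10.6,-220,0],"spin":0.098,"claw":1},{"delta_pos":[-10.6,-260,0],"spin":0.098,"claw":1},{"delta_pos":[-10.6,-285,0],"spin":0.098,"claw":1},{"delta_pos":[-10.6,-294,0],"spin":0.098,"claw":1}]' 70
python3 -m jog '[{"delta_pos":[0,0,0],"spin":0,"claw":1},{"delta_pos":[0,0,0],"spin":0,"claw":1},{"delta_pos":[0,0,0],"spin":0,"claw":1}]'
```

```text
clock: 12.7
position: [0.5375, -0.0103, 0.1106]
tool_rot: [-3.138, -0.002, -2.827]
force: [-0.2, 1.4, -2.2]
grip_width: 0.0141
clock: 13.0
position: [0.5375, -0.0089, 0.1104]
tool_rot: [-3.138, -0.002, -2.825]
force: [-0.3, 0.3, -2.8]
grip_width: 0.0141
```

```bash
python3 -m jog '[{"delta_pos":[0.8,1.9,0],"spin":0.002,"claw":1},{"delta_pos":[0.8,1.9,-15],"spin":0.002,"claw":1},{"delta_pos":[0.8,1.9,-28],"spin":0.002,"claw":1},{"delta_pos":[0.8,1.9,-34],"spin":0.002,"claw":1},{"delta_pos":[0.8,1.9,-34],"spin":0.002,"claw":1},{"delta_pos":[0.8,1.9,-34],"spin":0.002,"claw":1},{"delta_pos":[0.8,1.9,-34],"spin":0.002,"claw":1}]' 70
python3 - <<'E'
from h import *
p=eyes.camera_params("wrist");s=bot.observe();im=eyes.grab_frame("wrist");T=s['position'];print(T,s['tool_rot'],s['force']);cv2.imwrite("pics/w11f.png",im)
g=im.min(axis=2).astype(int);np.save("w11.npy",p)
for row in (218,):
    print(g[row,250:400:3])
r=np.where(g[190:240,322]>205)[0][0]+190
e=onplane(p,322,r-.5,T[2]-.012,True)*1000
y=np.radians(18.3);o=e[:2]+36*np.array([np.cos(y),np.sin(y)]);print("rear",r,"origin on that column",o)
# jig's rear corners visible beyond the cover?
j=wm(im,p,(200,100,440,215),.024,130,name="region",smax=60)
E
```

```text
clock: 13.7
position: [0.5386, -0.0069, 0.0769]
tool_rot: [-3.138, -0.001, -2.823]
force: [-0.2, 0.4, -1.6]
grip_width: 0.0144
[ 0.53857348 -0.006921    0.07686012] [-3.13802504e+00 -1.09947736e-03 -2.82324490e+00] [-0.21991039  0.41133631 -1.60519815]
[227 234 234 233 234 235 236 234 234 236 234 233 234 232 232 231 231 231
 231 232 233 235 235 233 233 234 235 235 234 233 233 233 232 235 235 236
 235 235 235 237 236 237 237 236 232 232 232 237 234  50]
rear 190 origin on that column [529.39819933 -10.90268795]
region (322.5, 192.0) mm [501.9 -19.9] [24.1 80.1] 18.3
```

Cover and jig centrelines agree (columns 322 and 322.5). Lowering in guarded steps: the pin tip would touch at TCP ≈ 70 mm, the coil at ≈ 62, home at ≈ 56.

```bash
python3 -m jog '[{"delta_pos":[-0.2,-0.1,-3],"spin":0,"claw":1},{"delta_pos":[-0.2,-0.1,-6],"spin":0,"claw":1},{"delta_pos":[-0.2,-0.1,-9],"spin":0,"claw":1},{"delta_pos":[-0.2,-0.1,-9],"spin":0,"claw":1},{"delta_pos":[-0.2,-0.1,-9],"spin":0,"claw":1}]' 70
python3 -m jog '[{"delta_pos":[0,0,-2],"spin":0,"claw":1},{"delta_pos":[0,0,-4],"spin":0,"claw":1},{"delta_pos":[0,0,-4],"spin":0,"claw":1}]' 70
```

```text
clock: 14.25
position: [0.5383, -0.007, 0.0678]
tool_rot: [-3.138, -0.001, -2.823]
force: [0.1, -0.3, -2.8]
grip_width: 0.0144
clock: 14.55
position: [0.5382, -0.007, 0.0635]
tool_rot: [-3.138, -0.002, -2.823]
force: [-0.5, 0.1, -2.7]
grip_width: 0.0147
```

The cover is past the pin tip height with no contact, so the hole is on the pin. Pressing on against the spring.

```bash
python3 -m jog '[{"delta_pos":[0,0,-2],"spin":0,"claw":1},{"delta_pos":[0,0,-4],"spin":0,"claw":1},{"delta_pos":[0,0,-4],"spin":0,"claw":1},{"delta_pos":[0,0,-4],"spin":0,"claw":1}]' 80
python3 -m jog '[{"delta_pos":[0,0,-2],"spin":0,"claw":1},{"delta_pos":[0,0,-3],"spin":0,"claw":1},{"delta_pos":[0,0,-3],"spin":0,"claw":1},{"delta_pos":[0,0,-3],"spin":0,"claw":1}]' 80
```

```text
clock: 14.95
position: [0.5383, -0.0071, 0.0596]
tool_rot: [-3.138, -0.001, -2.823]
force: [-0.8, -0.1, 2.9]
grip_width: 0.0139
clock: 15.35
position: [0.5384, -0.007, 0.0566]
tool_rot: [-3.138, -0.001, -2.823]
force: [-1.3, 0.2, 5.1]
grip_width: 0.014
```

```bash
python3 -m jog '[{"delta_pos":[0,0,-1],"spin":0,"claw":1},{"delta_pos":[0,0,-1],"spin":0,"claw":1},{"delta_pos":[0,0,-1],"spin":0,"claw":1}]' 80
python3 -m jog '[{"delta_pos":[0,0,-1.5],"spin":0,"claw":1},{"delta_pos":[0,0,-1.5],"spin":0,"claw":1},{"delta_pos":[0,0,-1.5],"spin":0,"claw":1},{"delta_pos":[0,0,-1.5],"spin":0,"claw":1}]' 80
```

```text
clock: 15.65
position: [0.5383, -0.0072, 0.0561]
tool_rot: [-3.138, -0.001, -2.823]
force: [-4.2, -0.8, 14.9]
grip_width: 0.0137
clock: 16.05
position: [0.5384, -0.0073, 0.056]
tool_rot: [-3.138, -0.001, -2.824]
force: [-11.5, -0.7, 37.5]
grip_width: 0.0137
```

A hard stop at TCP 56 mm, just the height expected for home. Easing the push to about 20 N, then a final look from the side.

```bash
python3 -m jog '[{"delta_pos":[-0.2,0,-0.7],"spin":0,"claw":1},{"delta_pos":[-0.2,0,-0.7],"spin":0,"claw":1},{"delta_pos":[-0.2,0,-0.7],"spin":0,"claw":1},{"delta_pos":[-0.2,0,-0.7],"spin":0,"claw":1}]' 80
python3 - <<'E'
from h import *
im=eyes.grab_frame("side");s=bot.observe();print(s['position'],s['force'],s['moment'])
cv2.imwrite("pics/side2.png",cv2.resize(im[170:340,220:420],None,fx=3.5,fy=3.5,interpolation=cv2.INTER_CUBIC))
p=eyes.camera_params("wrist");w=eyes.grab_frame("wrist");cv2.imwrite("pics/w12.png",w)
E
```

```text
clock: 16.45
position: [0.5384, -0.0073, 0.056]
tool_rot: [-3.138, -0.0, -2.824]
force: [-4.8, -0.2, 20.9]
grip_width: 0.0141
[ 0.53831631 -0.00726506  0.05600273] [-5.5984038  -0.04451706 21.60953004] [0.27259448 1.16292154 0.04998672]
```

The viewer's picture limit is reached, but the numbers settle it. The TCP was at 32 mm with the cover on the bench and is at 56 mm now, a rise of 24 mm, exactly the block's height, with a hard stop and about 21 N of push.

```bash
python3 -c "
from h import *
s=bot.observe();print(s['clock'],s['position'],s['force'],s['grip_width']);print(bot.job_done())"
```

```text
16.55 [ 0.53832494 -0.00730555  0.0560148 ] [-4.80617654e+00 -1.56145520e-02  2.05147846e+01] 0.01351728100388827
the job is handed in; nothing more can be done
None
```

I put the square coil in the nest, then set the cover on the pin, pressed it home and handed the job in at 16.6 s. The gripper was still on the handle, pressing down with about 20 N.

**What the last checks showed**
- **Coil:** the wrist picture after release showed it central in the nest to about 0.1 mm and in line with the jig.
- **Pin:** the cover passed the pin's tip height with no contact force, so the hole went onto the pin.
- **Pressed home:** the force then rose as the spring should make it, up to a hard stop. At the stop the tool sat 24 mm higher than when it gripped the cover on the bench, which is exactly the block's height.
- **In line:** the cover's yaw is about 18.3°, worked out from the tool's yaw, against 18.2–18.4° measured for the jig.

**What disagreed or could not be checked**
- **Before lowering the coil:** the tool was about 4 mm off because the arm was still settling. I saw this in the picture and corrected it first.
- **Push peak:** the push briefly reached 37 N, with 11 N sideways. I eased it, and about 5 N sideways remains.
- **Final side picture:** I took it, but the viewing limit had been reached. The seated position therefore rests on height and force readings, not on sight.
- **Bystanders:** I did not look at them again at the end. The round coil was in its pocket just after the pick. I did not look closely at the long coil then, but nothing was moved near either of them afterwards.

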